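# Free the clamped blank and sort the walnut pieces by shape

## Robot

A 6-joint arm with a two-finger parallel gripper is mounted at the origin on the work surface. World frame = base frame: x ahead of the robot, y to its left, z up, the work surface at z = 0. Lengths are in mm, angles in rad, forces in N, time in s.
With the tool pointing down it reaches from about 350 to 975 mm from the base axis. Payload 7.1 kg.
Tool frame: the origin (TCP) lies midway between the tips of the shut fingers; the grasp point (between the pads) lies 19 mm behind it; z points along the fingers, y is the line along which they close (so a half turn about z gives the same grasp; the last joint's range is limited). The gripper opens to 88 mm and grips with 3 to 60 N. Pads are 20 mm wide; open, the fingers measure 115 mm over their backs; the gripper's body (75 mm by 178 mm) begins 61 mm behind the grasp point.
Start: joints at [-1.133, 0.423, 1.63, -0, 1.089, -0.019], TCP at [275.688, -560.893, 222.675] pointing down, gripper open.
Joint ranges: [-3, 3], [-0.9, 2.11], [0.09, 2.58], [-1.31, 4.45], [0.11, 2.69], [-2.54, 2.54]. Speed limits (rad/s): [2.39, 2.39, 3.01, 3.14, 3.14, 3.14].

## Interface

Orientations are given as a rotation vector (axis times angle).
In Python, from workcell import ctrl gives the robot as it stands. The module is installed in compiled form; this text tells all that it offers.
- The arm moves only by the tool servo_tool, never from a script. Its argument "increments" is a list of rows, each a list of 7 numbers: the shift along the world's x, y, z in cm, then the turn, a rotation vector about the world's x, y, z in degrees, then the opening, from -1 (shut) to 1 (fully open). A call has 1 to 20 rows; each row is the pose to reach, as a shift and turn from the pose commanded when the call began; what a row does not reach only later rows make up. A row lasts 1/12 s, in which the tool goes at most 41.7 mm and 7.16 degrees, less where a joint would pass 70% of its speed; a pose out of reach is approached as far as the arm can. A call with a gripper value outside its range is refused whole. The fingers move at their own pace and stop on an object; the grip force is fixed at half the most. Time passes only in rows, so rows that repeat a pose let the fingers close. It gives the time, the measured TCP pose, the force, the opening and the grip force at its end, in the units of the state.
- ctrl.get_obs(): the state, without advancing time (a new reading comes with each control period).
- ctrl.get_image(name): name is "side" or "top"; returns a dict with "image" (400x640x3 uint8, red, green, blue), "fx", "fy", "cx", "cy" (pixels), "k1" (the pictures are not rectified: a ray, as slopes to the right and down, at radius r is drawn at 1 + k1 r^2 times it, then the intrinsics apply), "extrinsics" (4x4, takes a point from camera to world coordinates). Camera axes: x right, y up, looking along -z (the intrinsics and any distortion apply to the point x, -y, -z); pixel columns grow to the right and rows downward; lengths in mm; the calibration is good to about 2 mm. A picture is of the moment at which its call begins. There is no depth.
- ctrl.close_job(): hands the job in; it is judged then, once.
The state is a dict: "t": time; "qpos": joint angles; "qvel": joint speeds; "joint_torque": joint torques, N m; "ee_pos": TCP position; "orientation": TCP orientation; "ft_force": force on the tool from outside, world axes, zero at the start; "moment": the same for the moment, N m; "width": finger opening in mm; "grasp_force": force on a finger pad.
Only numpy, scipy, OpenCV 4.12 (cv2) and the standard library are available. Lean on these libraries where they do the work, as an engineer would, in place of code of your own. Each camera call takes 0.05 s, during which the arm holds its last target. There are 200 camera calls.

## Task

Sort the three dark walnut blanks, laying each flat inside the tray of its own shape: square blank in the square tray, disc in the round tray, bar in the long tray. The square one is held in the fixture: flip the toggle clamp's arm up by its red grip until it stands past upright and leave it open, and only then lift that blank out. Leave the pale pine disc and bar where they lie.

Things in the scene. Friction and masses are not known exactly. Their poses are not given: they have to be found in the camera images.
- walnut_square: Dark walnut blank 50 x 50 x 22 mm, 36 g, in the middle of a fixed plywood base 200 x 80 x 12 mm, underside at z = 12 mm, 0.5 mm under the clamp's pad. In its starting frame: steel hinge cheeks at x 52 to 78 mm (29 mm wide, tops 62 mm over the bench), low stops at x +-28 to 34 mm (tops 22 mm over the bench); +-y sides free to grip. Origin: centre of underside; x, y along sides, z up.
- walnut_disc: Dark brown walnut disc, 54 mm diameter, 22 mm high, about 36 g, flat on the bench. Origin: centre of its underside; z up.
- walnut_bar: Dark brown walnut bar 90 x 28 x 22 mm high, about 36 g. Lies flat on the bench, long side along its x. Origin: centre of its underside; z up.
- pine_disc: Pale pine disc, same size as the walnut one (54 mm diameter, 22 mm high), loose bystander, not to be moved. Origin: centre of its underside; z up.
- pine_bar: Pale pine bar, same size as the walnut one (90 x 28 x 22 mm), loose bystander, not to be moved. Lies flat on the bench, long side along its x. Origin: centre of its underside; z up.
- tray_square: Fixed shallow square white tray with blue floor, 80 x 80 mm outside, 70 x 70 mm inside, floor 4 mm thick, rim 10 mm above the bench, walls 5 mm. Origin: centre of its underside, on the bench; x and y along its sides, z up.
- tray_round: Fixed shallow round white tray with blue floor, 84 mm outside diameter, 74 mm inside, floor 4 mm thick, rim 10 mm above the bench, walls 5 mm. Origin: centre of its underside, on the bench; z up.
- tray_long: Fixed shallow oblong white tray with blue floor, 120 x 58 mm outside, 110 x 48 mm inside, floor 4 mm thick, rim 10 mm above the bench, walls 5 mm. Origin: centre of its underside, on the bench; long side along its x, z up.
- clamp (a joint): Angle of the toggle clamp's steel arm (rad): 0 = shut, level over the square blank; 1.57 = upright; 2.2 = stop, leaning away from the blank. Open means above 1.65. Stiff hinge: 0.05 N m friction, under 1.5 N at the grip; let go below about 1 rad it falls shut, past upright it stays. Upright, the arm stands about 200 mm over the bench: carry things over or around it.
- clamp_grip (a point): Middle of the red grip at the arm's free end: 44 mm long (x), 16 wide (y), 16 high, 52 mm over the bench when shut. Frame turns with the arm. Hinge axis: parallel to y, 120 mm along +x from here; shut, x is level and points over the blank to the hinge, z up. Opening swings the grip up and over the hinge. Pinch it from above along y; it can turn between the fingers while it swings.
Mind the look-alikes: they are no part of the job. What is shaped like the tray_long but purple is not meant.

How it is judged:
By the outcome, as a careful person would: the job done as asked, in the order asked, and still so for the second after the job is handed in, with the robot touching nothing.
It also fails if it takes over 109 s, if anything falls off the work surface, if the arm or the gripper's body presses on something with over 40 N, if the wrist force passes 120 N, or if a joint passes its speed limit or range.

## Working session

There is one attempt and no reset: what is moved stays moved. The work goes in short steps, Python scripts to look and compute and a tool call to move; the robot and the scene stay as the last step left them, time stands still between calls to the robot, and variables do not carry over. Pictures are saved under pics/ and viewed, at most 14 in all, crops included, and the job is handed in when it is done.

Besides the shell and the picture viewer there is one more tool, called after "Emit:" as name(argument=value, ...), one argument or row to a line, values as JSON. servo_tool: Moves the arm, as the interface text tells. Its arguments: {"type":"object","properties":{"increments":{"type":"array","items":{"type":"array","items":{"type":"number"}}}},"required":["increments"]}

```bash
mkdir -p pics; cat > h.py <<'E'
import numpy as np, cv2
from workcell import ctrl
def grab(n,f):
    d=ctrl.get_image(n); cv2.imwrite('pics/'+f+'.png',cv2.cvtColor(d['image'],cv2.COLOR_RGB2BGR)); np.save('pics/'+f+'.npy',d,allow_pickle=True); return d
def load(f): return np.load('pics/'+f+'.npy',allow_pickle=True).item()
def world(d,pts,z):
    K=np.array([[d['fx'],0,d['cx']],[0,d['fy'],d['cy']],[0,0,1.]])
    u=cv2.undistortPoints(np.array(pts,float).reshape(-1,1,2),K,np.array([d['k1'],0,0,0,0.]))[:,0]
    E=np.array(d['extrinsics']); r=np.c_[u[:,0],-u[:,1],-np.ones(len(u))]@E[:3,:3].T; c=E[:3,3]
    return c+r*((z-c[2])/r[:,2])[:,None]
def pix(d,P):
    E=np.array(d['extrinsics']); q=(np.array(P,float).reshape(-1,3)-E[:3,3])@E[:3,:3]
    s=np.c_[q[:,0]/-q[:,2],q[:,1]/q[:,2]]; s=s*(1+d['k1']*(s**2).sum(1))[:,None]
    return s*[d['fx'],d['fy']]+[d['cx'],d['cy']]
E
python3 - <<'E'
from h import *
for n in('top','side'):
    d=grab(n,n+'0'); print(n,d['fx'],d['k1'],np.round(d['extrinsics'],3).tolist())
o=ctrl.get_obs(); print(o['t'],o['ee_pos'],o['orientation'],o['width'],o['ft_force'])
E
```

```text
top 435.3209400705027 -0.029861975255233 [[-0.002, 0.999, -0.047, 462.623], [-1.0, -0.002, 0.001, -9.565], [0.001, 0.047, 0.999, 1027.89], [0.0, 0.0, 0.0, 1.0]]
side 405.20733046539567 -0.07461695121047747 [[-0.904, 0.319, -0.285, 179.801], [-0.428, -0.65, 0.628, 730.177], [0.015, 0.69, 0.724, 922.072], [0.0, 0.0, 0.0, 1.0]]
0.1 [ 275.49398994 -560.469304    221.99205632] [-3.05874090e+00 -7.11032863e-01  4.32928906e-04] 87.58882638591085 [-0.50131914 -0.41775837  0.07828576]
```

View pics/top0.png

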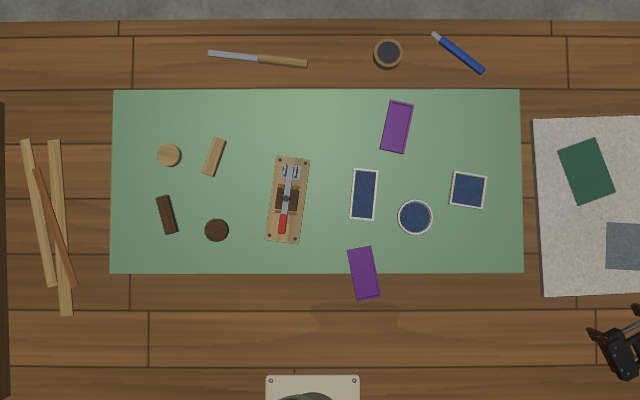

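View pics/side0.png

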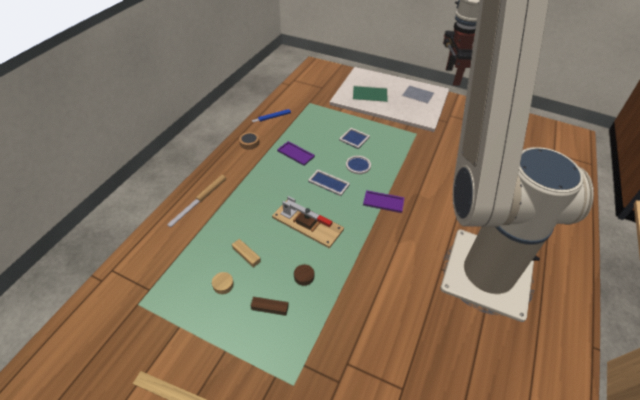

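The candidates are:
- **Discs:** walnut (216,230), pine look-alike (168,155).
- **Bars:** walnut (167,215), pine look-alike (214,157).
- **Long tray:** white rim and blue floor (364,194); purple look-alikes (397,127) and (364,273).
- **Other trays:** square (468,190), round (415,217).
- **Clamp:** red grip (283,223), hinge (291,170).

I choose the dark blanks and the white/blue trays. Next I measure them and check in a close crop.

```bash
cat > m.py <<'E'
from h import *
def blob(d,mask,seed,z,win=45):
    x0,y0=seed; m=np.zeros_like(mask); s=np.s_[max(0,y0-win):y0+win,max(0,x0-win):x0+win]; m[s]=mask[s]
    n,l,st,c=cv2.connectedComponentsWithStats(m.astype(np.uint8))
    i=1+np.argmin([np.hypot(*(c[k]-seed))+ (1e3 if st[k,4]<25 else 0) for k in range(1,n)])
    ct=max(cv2.findContours((l==i).astype(np.uint8),cv2.RETR_EXTERNAL,cv2.CHAIN_APPROX_NONE)[0],key=len)[:,0]
    w=world(d,ct,z)[:,:2].astype(np.float32)
    (cx,cy),(a,b),t=cv2.minAreaRect(w)
    if a<b: t+=90;a,b=b,a
    return np.round([cx,cy,a,b,(t+90)%180-90],1)
E
python3 - <<'E'
from m import *
d=load('top0'); im=d['image']; hsv=cv2.cvtColor(im,cv2.COLOR_RGB2HSV); H,S,V=cv2.split(hsv); 
green=(H>50)&(H<85)&(S>30)
ng=~green; dark=(V<90)&ng; blue=(H>95)&(H<125)&(S>90)
red=((H<8)|(H>172))&(S>150)&(V>120)
wood=(H<28)&(S>60)&ng
for n,m,s,z in [('wdisc',ng,(216,230),22),('wbar',ng,(167,215),22),('pdisc',ng,(168,155),22),('pbar',ng,(214,157),22),('tsq',ng,(468,190),10),('trd',ng,(415,217),10),('tlong',ng,(364,194),10),('tlongfloor',blue,(364,194),4),('base',ng,(287,200),12),('grip',red,(283,223),60)]:
    print(n,blob(d,m,s,z))
h=cv2.resize(im[145:255,140:330],None,fx=4,fy=4,interpolation=cv2.INTER_CUBIC)
cv2.imwrite('pics/crop0.png',cv2.cvtColor(h,cv2.COLOR_RGB2BGR))
E
```

```text
wdisc [441.1 221.6  55.6  53.1 -89.6]
wbar [476.8 337.   91.4  33.8  16.1]
pdisc [615.8 334.4  58.9  54.   89.8]
pbar [611.3 228.1  91.5  33.5 -18.8]
tsq [ 533.4 -366.1   82.7   81.3   80.5]
trd [ 470.5 -240.1   82.2   82.    89.4]
tlong [ 523.6 -120.3  120.9   58.6   -5.7]
tlongfloor [ 523.5 -121.3  107.    45.8   -5.8]
base [511.6  58.2 201.4  81.7  -7.9]
grip [455.6  66.   40.7  14.1  -8. ]
```

View pics/crop0.png

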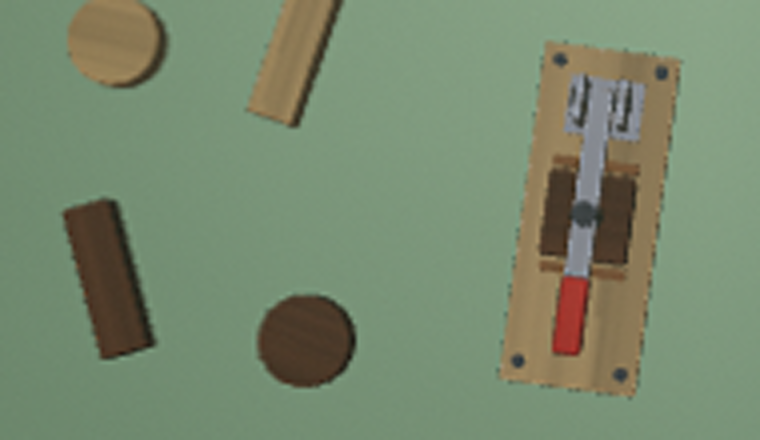

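The crop confirms it: walnut bar lower left, walnut disc next to it, both pine pieces at the top, and the red grip over the base's lower half. Measured sizes match the ones given. Clamp first: I move above the grip with the closing line along the base's y.

Emit:
servo_tool(
  increments=[
    [4,14,0,0,0,-7,1],
    [9,31,0,0,0,-17,1],
    [18.1,62.6,-6,0,0,-34.1,1],
    [18.1,62.6,-8,0,0,-34.1,1],
    [18.1,62.6,-8,0,0,-34.1,1],
    [18.1,62.6,-8,0,0,-34.1,1],
    [18.1,62.6,-8,0,0,-34.1,1],
    [18.1,62.6,-8,0,0,-34.1,1],
    [18.1,62.6,-8,0,0,-34.1,1],
    [18.1,62.6,-8,0,0,-34.1,1],
    [18.1,62.6,-8,0,0,-34.1,1],
    [18.1,62.6,-8,0,0,-34.1,1],
    [18.1,62.6,-8,0,0,-34.1,1],
    [18.1,62.6,-8,0,0,-34.1,1],
    [18.1,62.6,-8,0,0,-34.1,1],
    [18.1,62.6,-8,0,0,-34.1,1],
    [18.1,62.6,-8,0,0,-34.1,1],
    [18.1,62.6,-8,0,0,-34.1,1],
    [18.1,62.6,-8,0,0,-34.1,1],
    [18.1,62.6,-8,0,0,-34.1,1],
  ],
)

```text
t: 1.77
ee_pos: [456.2, 64.1, 142.7]
orientation: [3.134, -0.219, -0.001]
ft_force: [-0.4, 0.4, 0.0]
width: 88.1
grasp_force: 0.0
```

```bash
cat > st.py <<'E'
from h import *
from scipy.spatial.transform import Rotation as R
o=ctrl.get_obs(); M=R.from_rotvec(o['orientation']).as_matrix()
print(round(o['t'],2),np.round(o['ee_pos'],1),'closing deg',round(np.degrees(np.arctan2(M[1,1],M[0,1])),1),'z',np.round(M[:,2],3),'w',round(o['width'],1),'F',np.round(o['ft_force'],1),round(o['grasp_force'],1),np.round(o['qpos'],2))
E
python3 - <<'E'
import st
from h import *
grab('side','side1')
E
```

```text
1.77 [456.2  64.1 142.7] closing deg -98.0 z [-0.001 -0.    -1.   ] w 88.1 F [-0.4  0.4  0. ] 0.0 [ 0.11  0.31  2.04 -0.    0.79  1.82]
```

View pics/side1.png

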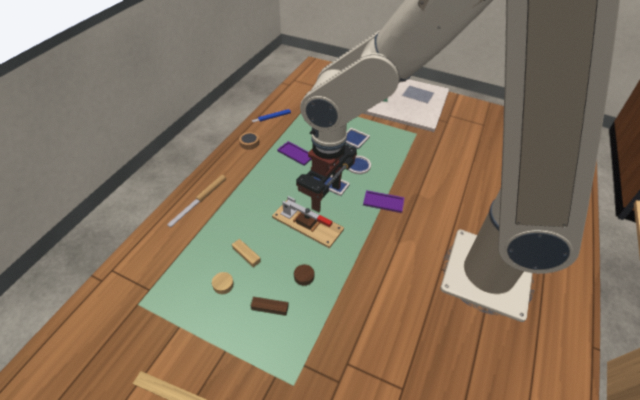

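The arm stands with the gripper above the red grip (side pixel 320,220), fingers on either side of it. Next I descend and pinch.

Emit:
servo_tool(
  increments=[
    [0,0.15,-3,0,0,0,1],
    [0,0.15,-6,0,0,0,1],
    [0,0.15,-9,0,0,0,1],
    [0,0.15,-10.8,0,0,0,1],
    [0,0.15,-10.8,0,0,0,1],
    [0,0.15,-10.8,0,0,0,-1],
    [0,0.15,-10.8,0,0,0,-1],
    [0,0.15,-10.8,0,0,0,-1],
    [0,0.15,-10.8,0,0,0,-1],
    [0,0.15,-10.8,0,0,0,-1],
    [0,0.15,-10.8,0,0,0,-1],
    [0,0.15,-10.8,0,0,0,-1],
    [0,0.15,-10.8,0,0,0,-1],
  ],
)

```text
t: 2.9
ee_pos: [456.8, 66.7, 34.9]
orientation: [-3.134, 0.217, -0.001]
ft_force: [-0.7, 0.0, -0.3]
width: 37.8
grasp_force: 0.0
```

```bash
python3 - <<'E'
import st
from h import *
a=np.radians(-7.9)
for th in np.linspace(0,1.95,14)[1:]:
    d=12*(1-np.cos(th)); print(round(th,2),np.round([d*np.cos(a),d*np.sin(a),12*np.sin(th)],1))
E
```

```text
2.9 [456.8  66.7  34.9] closing deg -97.9 z [ 0.  0. -1.] w 37.8 F [-0.7  0.  -0.3] 0.0 [0.12 0.52 2.08 0.   0.54 1.83]
0.15 [ 0.1 -0.   1.8]
0.3 [ 0.5 -0.1  3.5]
0.45 [ 1.2 -0.2  5.2]
0.6 [ 2.1 -0.3  6.8]
0.75 [ 3.2 -0.4  8.2]
0.9 [ 4.5 -0.6  9.4]
1.05 [ 6.  -0.8 10.4]
1.2 [ 7.6 -1.1 11.2]
1.35 [ 9.3 -1.3 11.7]
1.5 [11.  -1.5 12. ]
1.65 [12.8 -1.8 12. ]
1.8 [14.6 -2.  11.7]
1.95 [16.3 -2.3 11.1]
```

Emit:
servo_tool(
  increments=[
    [0,-0.05,0,0,0,0,-1],
    [0,-0.05,0,0,0,0,-1],
    [0,-0.05,0,0,0,0,-1],
    [0,-0.05,0,0,0,0,-1],
    [0,-0.05,0,0,0,0,-1],
    [0,-0.05,0,0,0,0,-1],
  ],
)

```text
t: 3.4
ee_pos: [456.6, 66.0, 34.6]
orientation: [3.134, -0.217, -0.0]
ft_force: [0.3, -1.3, -0.8]
width: 16.0
grasp_force: 30.0
```

The grip is held, with the width at 16 mm as it should be. Next I swing it along the arc.

Emit:
servo_tool(
  increments=[
    [0.1,0,1.8,0,0,0,-1],
    [0.5,-0.1,3.5,0,0,0,-1],
    [1.2,-0.2,5.2,0,0,0,-1],
    [2.1,-0.3,6.8,0,0,0,-1],
    [3.2,-0.4,8.2,0,0,0,-1],
    [4.5,-0.6,9.4,0,0,0,-1],
    [6.0,-0.8,10.4,0,0,0,-1],
    [7.6,-1.1,11.2,0,0,0,-1],
    [9.3,-1.3,11.7,0,0,0,-1],
    [11.0,-1.5,12.0,0,0,0,-1],
    [12.8,-1.8,12.0,0,0,0,-1],
    [14.6,-2.0,11.7,0,0,0,-1],
    [16.3,-2.3,11.1,0,0,0,-1],
    [16.3,-2.3,11.1,0,0,0,-1],
    [16.3,-2.3,11.1,0,0,0,-1],
  ],
)

```text
t: 4.65
ee_pos: [624.5, 43.0, 148.5]
orientation: [-3.133, 0.218, -0.014]
ft_force: [3.7, -0.9, 15.5]
width: 12.7
grasp_force: 30.0
```

```bash
python3 - <<'E'
import st
from h import *
grab('side','side2')
d=load('side2')['image'][90:290,200:440]
cv2.imwrite('pics/crop2.png',cv2.cvtColor(cv2.resize(d,None,fx=3,fy=3,interpolation=2),cv2.COLOR_RGB2BGR))
E
```

```text
4.65 [624.5  43.  148.5] closing deg -98.0 z [ 0.009  0.    -1.   ] w 12.7 F [ 3.7 -0.9 15.5] 30.0 [ 0.05  0.51  1.68 -0.    0.94  1.76]
```

View pics/crop2.png

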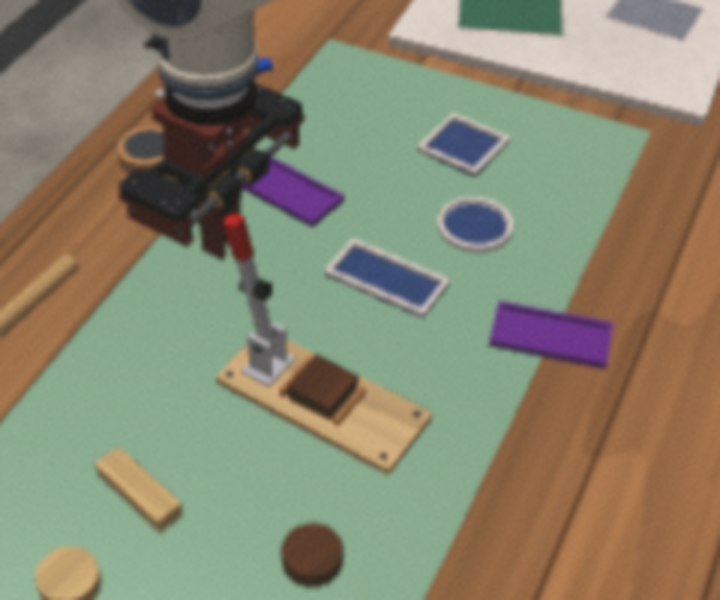

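The crop shows the arm up with the grip at about (237,237), which is (279,169) in the full picture. I check the angle by projection.

```bash
python3 - <<'E'
from h import *
d=load('side2'); a=np.radians(-7.9); u=np.array([np.cos(a),np.sin(a),0])
h=np.array([511.6,58.2,52])+65*u
print('hinge',pix(d,h))
for th in (1.4,1.57,1.7,1.8,1.9,2.0,2.1,2.2): print(th,pix(d,h+120*(-np.cos(th)*u+[0,0,np.sin(th)])).round(1))
I=cv2.cvtColor(d['image'],cv2.COLOR_RGB2HSV); H,S,V=cv2.split(I); m=(((H<8)|(H>172))&(S>170)&(V>120)); y,x=np.nonzero(m[150:185,265:295]); print(x.mean()+265,y.mean()+150,len(x))
E
```

```text
hinge [[288.76907033 202.12164484]]
1.4 [[293.5 175.5]]
1.57 [[287.3 172.1]]
1.7 [[282.6 170.1]]
1.8 [[279.1 169. ]]
1.9 [[275.8 168.2]]
2.0 [[272.7 167.9]]
2.1 [[269.7 167.9]]
2.2 [[267.  168.2]]
277.3 163.15 20
```

Emit:
servo_tool(
  increments=[
    [0,0,0,0,0,0,0.5],
    [0,0,0,0,0,0,0.5],
    [0,0,0,0,0,0,0.5],
    [0,0,0,0,0,0,0.5],
    [0,0,0,0,0,0,0.5],
    [0,0,0,0,0,0,0.5],
    [0,0,0,0,0,0,0.5],
    [0,0,3,0,0,0,0.5],
    [0,0,6,0,0,0,0.5],
    [0,0,9,0,0,0,0.5],
    [-2,0,12,0,0,0,0.5],
    [-5,0,12,0,0,0,1],
    [-9,0.5,12,0,0,0,1],
    [-12,0.5,12,0,0,0,1],
    [-12,0.5,12,0,0,0,1],
  ],
)

```text
t: 5.95
ee_pos: [494.0, 48.1, 265.2]
orientation: [3.134, -0.216, -0.006]
ft_force: [0.2, 0.1, -0.8]
width: 87.1
grasp_force: 0.0
```

```bash
python3 - <<'E'
import st
from h import *
d=grab('side','side3')
I=d['image'][120:270,200:380]
cv2.imwrite('pics/crop3.png',cv2.cvtColor(cv2.resize(I,None,fx=4,fy=4,interpolation=2),cv2.COLOR_RGB2BGR))
E
```

```text
5.95 [494.   48.1 265.2] closing deg -97.9 z [-0.004 -0.    -1.   ] w 87.1 F [ 0.2  0.1 -0.8] 0.0 [0.07 0.18 1.86 0.   1.1  1.78]
```

View pics/crop3.png

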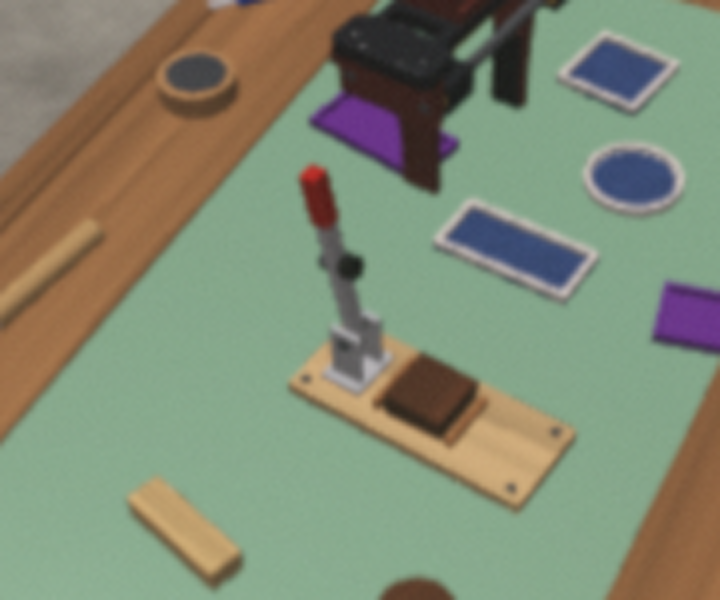

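The grip sits at full-picture (279,169), about 1.79 rad. The clamp stays open after release and the blank is free. Next I go over the square blank.

Emit:
servo_tool(
  increments=[
    [1.7,1.0,-3,0,0,0,1],
    [1.7,1.0,-7,0,0,0,1],
    [1.7,1.0,-11,0,0,0,1],
    [1.7,1.0,-15,0,0,0,1],
    [1.7,1.0,-18,0,0,0,1],
    [1.7,1.0,-21,0,0,0,1],
    [1.7,1.0,-21,0,0,0,1],
    [1.7,1.0,-21,0,0,0,1],
    [1.7,1.0,-21,0,0,0,1],
  ],
)

```text
t: 6.75
ee_pos: [518.3, 58.2, 56.7]
orientation: [-3.134, 0.217, -0.003]
ft_force: [0.2, 0.2, 1.2]
width: 87.8
grasp_force: 0.0
```

Emit:
servo_tool(
  increments=[
    [-0.7,0,0,0,0,0,1],
    [-0.7,0,-2,0,0,0,1],
    [-0.7,0,-4.1,0,0,0,1],
    [-0.7,0,-4.1,0,0,0,0],
    [-0.7,0,-4.1,0,0,0,-1],
    [-0.7,0,-4.1,0,0,0,-1],
    [-0.7,0,-4.1,0,0,0,-1],
    [-0.7,0,-4.1,0,0,0,-1],
    [-0.7,0,-4.1,0,0,0,-1],
    [-0.7,0,-4.1,0,0,0,-1],
    [-0.7,0,-4.1,0,0,0,-1],
  ],
)

```text
t: 7.67
ee_pos: [510.3, 58.2, 15.5]
orientation: [-3.134, 0.217, -0.002]
ft_force: [-0.9, 0.3, 6.5]
width: 49.7
grasp_force: 30.0
```

Emit:
servo_tool(
  increments=[
    [0,0,2,0,0,0,-1],
    [0,0,5,0,0,0,-1],
    [0,0,8,0,0,0,-1],
    [0,-2,10,0,0,0,-1],
    [0,-5,11,0,0,0,-1],
    [0,-9,11,0,0,0,-1],
    [1,-13,11,0,0,0,-1],
    [1,-17,11,0,0,0,-1],
    [2,-21,11,0,0,-1.6,-1],
    [2,-25,11,0,0,-1.6,-1],
    [2.2,-29,11,0,0,-1.6,-1],
    [2.2,-33,11,0,0,-1.6,-1],
    [2.2,-37,11,0,0,-1.6,-1],
    [2.2,-40,9,0,0,-1.6,-1],
    [2.2,-42.5,6,0,0,-1.6,-1],
    [2.2,-42.5,4,0,0,-1.6,-1],
    [2.2,-42.5,4,0,0,-1.6,-1],
    [2.2,-42.5,4,0,0,-1.6,-1],
  ],
)

```text
t: 9.17
ee_pos: [530.5, -366.3, 53.6]
orientation: [-3.129, 0.262, 0.004]
ft_force: [-0.7, 0.8, -0.5]
width: 49.5
grasp_force: 30.0
```

Fingers gripping 50 mm are wider than the tray's inside, so I stop with the tips just above the rim (z ≈ 11.5) and let the blank drop about 4 mm.

Emit:
servo_tool(
  increments=[
    [0.2,0,-2,0,0,0,-1],
    [0.2,0,-3.5,0,0,0,-1],
    [0.2,0,-4.2,0,0,0,-1],
    [0.2,0,-4.2,0,0,0,-1],
    [0.2,0,-4.2,0,0,0,-1],
    [0.2,0,-4.2,0,0,0,0.5],
    [0.2,0,-4.2,0,0,0,0.5],
    [0.2,0,-4.2,0,0,0,0.5],
    [0.2,0,-4.2,0,0,0,0.5],
    [0.2,0,-4.2,0,0,0,0.5],
    [0.2,0,-1,0,0,0,1],
    [0.2,0,3,0,0,0,1],
    [0.2,0,7,0,0,0,1],
    [0.2,0,10,0,0,0,1],
    [0.2,0,10,0,0,0,1],
  ],
)

```text
t: 10.42
ee_pos: [537.1, -369.4, 162.1]
orientation: [3.125, -0.261, 0.015]
ft_force: [1.1, -0.2, 0.6]
width: 87.4
grasp_force: 0.0
```

```bash
python3 - <<'E'
import st
E
```

```text
10.42 [ 537.1 -369.4  162.1] closing deg -99.5 z [ 0.009 -0.007 -1.   ] w 87.4 F [ 1.1 -0.2  0.6] 0.0 [-0.62  0.53  1.62  0.    0.99  1.12]
```

Emit:
servo_tool(
  increments=[
    [-0.6,4,0,0,0,0,1],
    [-1.3,8,0,0,0,0,1],
    [-9.6,59.2,0,0,0,0,1],
    [-9.6,59.2,0,0,0,0,1],
    [-9.6,59.2,0,0,0,0,1],
    [-9.6,59.2,0,0,0,0,1],
    [-9.6,59.2,0,0,0,0,1],
    [-9.6,59.2,0,0,0,0,1],
    [-9.6,59.2,0,0,0,0,1],
    [-9.6,59.2,0,0,0,0,1],
    [-9.6,59.2,0,0,0,0,1],
    [-9.6,59.2,0,0,0,0,1],
    [-9.6,59.2,0,0,0,0,1],
    [-9.6,59.2,0,0,0,0,1],
    [-9.6,59.2,0,0,0,0,1],
    [-9.6,59.2,0,0,0,0,1],
    [-9.6,59.2,-4,0,0,0,1],
    [-9.6,59.2,-8,0,0,0,1],
    [-9.6,59.2,-11,0,0,0,1],
    [-9.6,59.2,-11,0,0,0,1],
  ],
)

```text
t: 12.08
ee_pos: [433.9, 222.2, 39.7]
orientation: [3.125, -0.261, -0.014]
ft_force: [-1.1, -0.7, 0.7]
width: 87.6
grasp_force: 0.0
```

```bash
python3 - <<'E'
import st
from m import *
d=grab('top','top4'); 
I=d['image'][100:260,330:510]
cv2.imwrite('pics/crop4.png',cv2.cvtColor(cv2.resize(I,None,fx=4,fy=3.7,interpolation=2),cv2.COLOR_RGB2BGR))
E
```

```text
12.08 [433.9 222.2  39.7] closing deg -99.6 z [-0.009 -0.005 -1.   ] w 87.6 F [-1.1 -0.7  0.7] 0.0 [ 0.45  0.54  2.02 -0.    0.59  2.19]
```

View pics/crop4.png

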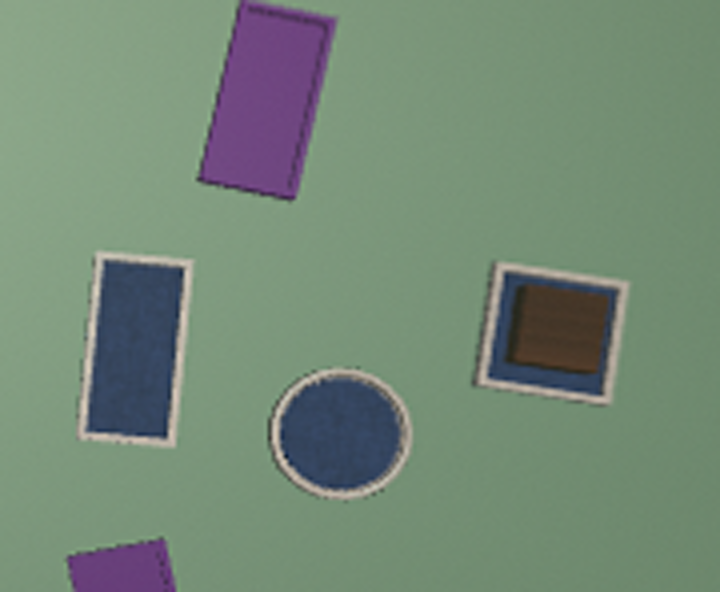

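The square blank lies flat within the square tray (crop 563,328). At the disc I settle first, then correct.

Emit:
servo_tool(
  increments=[
    [0.2,0,0,0,0,0,1],
    [0.2,0,0,0,0,0,1],
    [0.2,0,0,0,0,0,1],
  ],
)

```text
t: 12.38
ee_pos: [441.3, 225.4, 46.6]
orientation: [-3.129, 0.261, -0.005]
ft_force: [0.5, 0.4, -0.1]
width: 88.1
grasp_force: 0.0
```

Emit:
servo_tool(
  increments=[
    [0,-0.3,-2,0,0,0,1],
    [0,-0.3,-3.4,0,0,0,1],
    [0,-0.3,-3.8,0,0,0,1],
    [0,-0.3,-3.8,0,0,0,0],
    [0,-0.3,-3.8,0,0,0,-1],
    [0,-0.3,-3.8,0,0,0,-1],
    [0,-0.3,-3.8,0,0,0,-1],
    [0,-0.3,-3.8,0,0,0,-1],
    [0,-0.3,-3.8,0,0,0,-1],
    [0,-0.3,-3.8,0,0,0,-1],
    [0,-0.3,-3.8,0,0,0,-1],
  ],
)

```text
t: 13.3
ee_pos: [440.1, 222.3, 7.2]
orientation: [-3.13, 0.261, -0.001]
ft_force: [-0.8, -0.2, 7.4]
width: 53.3
grasp_force: 30.0
```

Emit:
servo_tool(
  increments=[
    [0,0,2,0,0,0,-1],
    [0,0,5,0,0,0,-1],
    [0,-2,8,0,0,0,-1],
    [0.3,-5,10,0,0,0,-1],
    [0.6,-9,10,0,0,0,-1],
    [1,-13,10,0,0,0,-1],
    [1.3,-17,10,0,0,0,-1],
    [1.5,-21,10,0,0,0,-1],
    [1.8,-25,10,0,0,0,-1],
    [2,-29,10,0,0,0,-1],
    [2.5,-33,10,0,0,0,-1],
    [2.8,-37,10,0,0,0,-1],
    [3,-41,9,0,0,0,-1],
    [3,-44.5,7,0,0,0,-1],
    [3,-46.3,5,0,0,0,-1],
    [3,-46.3,4,0,0,0,-1],
    [3,-46.3,4,0,0,0,-1],
    [3,-46.3,4,0,0,0,-1],
    [3,-46.3,4,0,0,0,-1],
  ],
)

```text
t: 14.88
ee_pos: [469.8, -239.7, 47.2]
orientation: [-3.131, 0.259, 0.0]
ft_force: [0.7, 1.2, -0.6]
width: 53.7
grasp_force: 30.0
```

Emit:
servo_tool(
  increments=[
    [0.1,-0.1,-2,0,0,0,-1],
    [0.1,-0.1,-3.2,0,0,0,-1],
    [0.1,-0.1,-3.5,0,0,0,-1],
    [0.1,-0.1,-3.5,0,0,0,-1],
    [0.1,-0.1,-3.5,0,0,0,-1],
    [0.1,-0.1,-3.5,0,0,0,0.6],
    [0.1,-0.1,-3.5,0,0,0,0.6],
    [0.1,-0.1,-3.5,0,0,0,0.6],
    [0.1,-0.1,-3.5,0,0,0,0.6],
    [0.1,-0.1,-3.5,0,0,0,0.6],
    [0.1,-0.1,-1,0,0,0,1],
    [0.1,-0.1,3,0,0,0,1],
    [0.1,-0.1,7,0,0,0,1],
    [0.1,-0.1,11,0,0,0,1],
    [0.1,-0.1,13,0,0,0,1],
    [0.1,-0.1,13,0,0,0,1],
    [0.1,-0.1,13,0,0,0,1],
  ],
)

```text
t: 16.3
ee_pos: [471.2, -242.3, 177.7]
orientation: [3.13, -0.261, 0.004]
ft_force: [-0.8, 0.1, -0.6]
width: 87.9
grasp_force: 0.0
```

Emit:
servo_tool(
  increments=[
    [0,4,0,0,0,0,1],
    [0,8,0,0,0,0,1],
    [0.5,58.2,0,0,0,25.6,1],
    [0.5,58.2,0,0,0,25.6,1],
    [0.5,58.2,0,0,0,25.6,1],
    [0.5,58.2,0,0,0,25.6,1],
    [0.5,58.2,0,0,0,25.6,1],
    [0.5,58.2,0,0,0,25.6,1],
    [0.5,58.2,0,0,0,25.6,1],
    [0.5,58.2,0,0,0,25.6,1],
    [0.5,58.2,0,0,0,25.6,1],
    [0.5,58.2,0,0,0,25.6,1],
    [0.5,58.2,0,0,0,25.6,1],
    [0.5,58.2,0,0,0,25.6,1],
    [0.5,58.2,0,0,0,25.6,1],
    [0.5,58.2,0,0,0,25.6,1],
    [0.5,58.2,-4,0,0,25.6,0.2],
    [0.5,58.2,-8,0,0,25.6,0.2],
    [0.5,58.2,-11,0,0,25.6,0.2],
    [0.5,58.2,-12,0,0,25.6,0.2],
  ],
)

```text
t: 17.97
ee_pos: [472.1, 336.1, 51.1]
orientation: [3.106, 0.437, -0.014]
ft_force: [-0.8, -0.6, 0.2]
width: 64.7
grasp_force: 0.0
```

Emit:
servo_tool(
  increments=[
    [0,0,0,0,0,0,0.2],
    [0,0,0,0,0,0,0.2],
    [0,0,0,0,0,0,0.2],
  ],
)

```text
t: 18.22
ee_pos: [476.8, 340.2, 58.1]
orientation: [-3.11, -0.438, -0.003]
ft_force: [-0.0, 0.2, -1.0]
width: 53.1
grasp_force: 0.0
```

```bash
python3 - <<'E'
import st
from h import *
d=grab('side','side5'); I=d['image'][150:350,180:420]
cv2.imwrite('pics/crop5.png',cv2.cvtColor(cv2.resize(I,None,fx=3,fy=3,interpolation=2),cv2.COLOR_RGB2BGR))
E
```

```text
18.22 [476.8 340.2  58.1] closing deg -74.0 z [ 0.002  0.001 -1.   ] w 53.1 F [-0.   0.2 -1. ] 0.0 [ 0.6   0.6   1.81 -0.    0.74  1.89]
```

View pics/crop5.png

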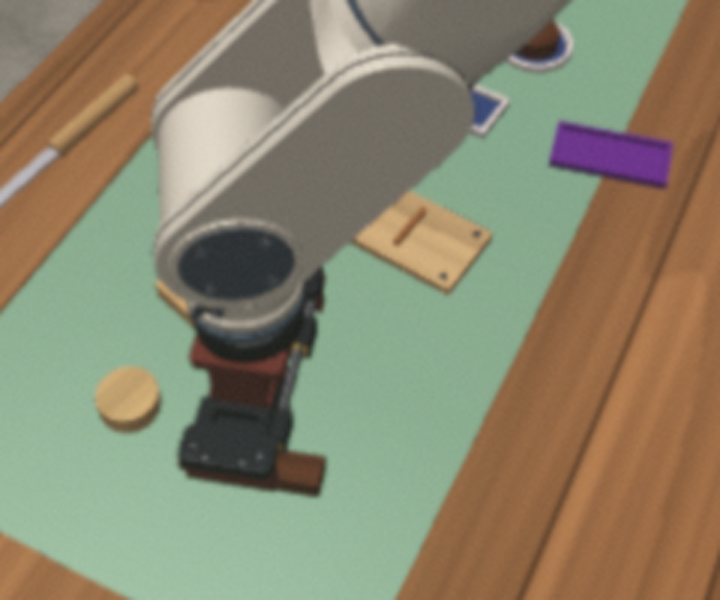

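The gripper is centred over the walnut bar (its end shows at crop 300,470), and the disc is in the round tray. Next I descend and grip.

Emit:
servo_tool(
  increments=[
    [0,0,-2.5,0,0,0,0.2],
    [0,0,-4.6,0,0,0,0.2],
    [0,0,-5,0,0,0,0.2],
    [0,0,-5,0,0,0,0],
    [0,0,-5,0,0,0,-1],
    [0,0,-5,0,0,0,-1],
    [0,0,-5,0,0,0,-1],
    [0,0,-5,0,0,0,-1],
    [0,0,-5,0,0,0,-1],
    [0,0,-5,0,0,0,-1],
  ],
)

```text
t: 19.1
ee_pos: [476.5, 340.7, 8.1]
orientation: [-3.11, -0.439, -0.003]
ft_force: [-0.8, -0.4, 7.4]
width: 28.0
grasp_force: 30.0
```

Emit:
servo_tool(
  increments=[
    [0,0,2,0,0,0,-1],
    [0,0,5,0,0,0,-1],
    [-0.5,-2,8,0,0,-3,-1],
    [-1,-5,10,0,0,-8,-1],
    [-1,-9,10,0,0,-14,-1],
    [-1,-13,10,0,0,-20,-1],
    [-1,-17,10,0,0,-21.7,-1],
    [-1,-21,10,0,0,-21.7,-1],
    [-1,-25,10,0,0,-21.7,-1],
    [-1,-29,10,0,0,-21.7,-1],
    [-0.5,-33,10,0,0,-21.7,-1],
    [0.5,-37,10,0,0,-21.7,-1],
    [2,-40.5,10,0,0,-21.7,-1],
    [3.5,-43.5,8,0,0,-21.7,-1],
    [4.7,-46.1,6,0,0,-21.7,-1],
    [4.7,-46.1,4,0,0,-21.7,-1],
    [4.7,-46.1,4,0,0,-21.7,-1],
    [4.7,-46.1,4,0,0,-21.7,-1],
    [4.7,-46.1,4,0,0,-21.7,-1],
  ],
)

```text
t: 20.68
ee_pos: [522.5, -120.3, 47.4]
orientation: [-3.138, 0.153, 0.0]
ft_force: [-0.4, -0.5, -0.1]
width: 28.0
grasp_force: 30.0
```

```bash
python3 st.py
```

```text
20.68 [ 522.5 -120.3   47.4] closing deg -95.6 z [-0.  0. -1.] w 28.0 F [-0.4 -0.5 -0.1] 30.0 [-0.25  0.56  1.92  0.    0.66  1.42]
```

Emit:
servo_tool(
  increments=[
    [0.1,-0.1,-2,0,0,0,-1],
    [0.1,-0.1,-3.2,0,0,0,-1],
    [0.1,-0.1,-3.5,0,0,0,-1],
    [0.1,-0.1,-3.5,0,0,0,-1],
    [0.1,-0.1,-3.5,0,0,0,-1],
    [0.1,-0.1,-3.5,0,0,0,0.2],
    [0.1,-0.1,-3.5,0,0,0,0.2],
    [0.1,-0.1,-3.5,0,0,0,0.2],
    [0.1,-0.1,-3.5,0,0,0,0.2],
    [0.1,-0.1,-3.5,0,0,0,0.2],
    [0.1,-0.1,-1,0,0,0,0.2],
    [0.1,-0.1,3,0,0,0,1],
    [0.1,-0.1,7,0,0,0,1],
    [0.1,-0.1,11,0,0,0,1],
    [0.1,-0.1,15,0,0,0,1],
    [-2,-10,17,0,0,0,1],
    [-5,-40,17,0,0,0,1],
    [-5,-40,17,0,0,0,1],
    [-5,-40,17,0,0,0,1],
    [-5,-40,17,0,0,0,1],
  ],
)

```text
t: 22.35
ee_pos: [495.0, -329.1, 210.6]
orientation: [3.138, -0.154, 0.001]
ft_force: [0.8, 0.5, -0.3]
width: 87.8
grasp_force: 0.0
```

Emit:
servo_tool(
  increments=[
    [-10,-30,0,0,0,0,1],
    [-10,-30,0,0,0,0,1],
    [-10,-30,0,0,0,0,1],
    [-10,-30,0,0,0,0,1],
    [-10,-30,0,0,0,0,1],
    [-10,-30,0,0,0,0,1],
    [-10,-30,0,0,0,0,1],
    [-10,-30,0,0,0,0,1],
    [-10,-30,0,0,0,0,1],
    [-10,-30,0,0,0,0,1],
    [-10,-30,0,0,0,0,1],
    [-10,-30,0,0,0,0,1],
  ],
)

```text
t: 23.35
ee_pos: [396.2, -625.9, 210.1]
orientation: [-3.137, 0.152, 0.001]
ft_force: [1.0, -0.3, -0.7]
width: 87.7
grasp_force: 0.0
```

```bash
python3 - <<'E'
import st
from h import *
d=grab('top','top6'); I=d['image'][85:300,110:525]
cv2.imwrite('pics/crop6.png',cv2.cvtColor(cv2.resize(I,None,fx=1.92,fy=1.92,interpolation=2),cv2.COLOR_RGB2BGR))
E
```

```text
23.35 [ 396.2 -625.9  210.1] closing deg -95.6 z [-0.     0.001 -1.   ] w 87.7 F [ 1.  -0.3 -0.7] 0.0 [-1.02  0.61  1.35  0.    1.18  0.65]
```

View pics/crop6.png

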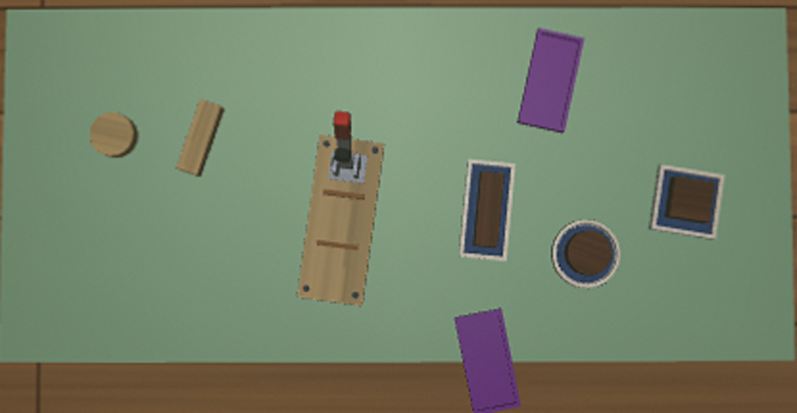

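The bar, disc and square each lie flat in their trays, and the pine pieces are where they were. The clamp stays open, with its grip at crop (342,122). I confirm the angle, and the script hands in only if it passes.

```bash
python3 - <<'E'
from m import *
d=load('top6'); a=np.radians(-7.9); u=np.array([np.cos(a),np.sin(a),0]); h=np.array([511.6,58.2,52])+65*u
T=np.arange(1.4,2.21,.05); p=np.array([pix(d,h+120*(-np.cos(t)*u+[0,0,np.sin(t)]))[0] for t in T])
im=d['image']; H,S,V=cv2.split(cv2.cvtColor(im,cv2.COLOR_RGB2HSV)); ng=~((H>50)&(H<85)&(S>30))
t=T[np.argmin(abs(p[:,1]-148.5))]; print('clamp',t)
P=[blob(d,ng,(168,155),22),blob(d,ng,(214,157),22)]; print(P)
if t>1.7: print(ctrl.close_job())
E
```

```text
clamp 1.8000000000000003
[array([615.8, 334.3,  58.9,  54. ,  89.8]), array([611.3, 228.1,  91.5,  33.5, -18.8])]
the job is handed in; nothing more can be done
None
```

The job is handed in: all three walnut blanks lie flat in their matching trays, the clamp stands open at about 1.8 rad, the pine pieces have not moved, and it took about 23 s of the 109 s allowed.

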